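Check the alignment of a tablet-press turret with the alignment rod

ROBOT

A 6-joint arm with a two-finger parallel gripper is mounted at the origin on the work surface. World frame = base frame: x ahead of the robot, y to its left, z up, the work surface at z = 0. Lengths are in m, angles in rad, forces in N, time in s.
With the tool pointing down it reaches from about 0.25 to 0.775 m from the base axis. Payload 4 kg.
Tool frame: the origin (TCP) lies at the very end of the fingers, on their centre line; the grasp point (between the pads) lies 19 mm behind it; z points along the fingers, y is the direction in which the jaws open and shut (so a half turn about z gives the same grasp; the last joint's range is limited). The gripper opens to 94 mm and grips with 3 to 60 N. Pads are 16 mm wide; open, the fingers measure 119 mm over their backs; the gripper's body (75 mm by 177 mm) begins 78 mm behind the grasp point.
Start: joints at [-0.103, 0.087, 1.371, -0, 1.684, -0.103], TCP at [0.55, -0, 0.206] pointing down, gripper open.
Joint ranges: [-3.1, 3.1], [-0.76, 2.03], [0.27, 2.55], [-1.08, 4.22], [0.17, 2.65], [-2.57, 2.57]. Speed limits (rad/s): [2.79, 2.79, 3.14, 3.14, 3.14, 3.14].

INTERFACE

Orientations are given as [roll, pitch, yaw] about the fixed x, y, z axes, in that order (R = Rz(yaw) Ry(pitch) Rx(roll)).
In Python, from bench import robot, snapshot, calibration gives the robot as it stands. The module is installed in compiled form; this text tells all that it offers.
- The arm moves only by the tool servo_tool, never from a script. Its argument "series" is text: rows parted by semicolons, each of 5 numbers parted by spaces: the closure, from -1 (fully open) to 1 (shut), then the shift along the tool's x, y, z in cm, then the turn about the tool's z in rad. A call has 1 to 20 rows; each row is the pose to reach, as a shift and turn from the pose commanded when the call began, along the tool's axes at that moment; what a row does not reach only later rows make up. A row lasts 1/12 s, in which the tool goes at most 41.7 mm and 7.16 degrees, less where a joint would pass 70% of its speed; a pose out of reach is approached as far as the arm can. A call with a gripper value outside its range is refused whole. The fingers move at their own pace and stop on an object; the grip force is fixed at half the most. Time passes only in rows, so rows that repeat a pose let the fingers close. It gives the time, the measured TCP pose, the force and the opening at its end, in the units of the state.
- robot.get_obs(): the state, without advancing time (a new reading comes with each control period).
- snapshot(name): name is "scene" or "side" or "wrist"; returns (picture, depth): 400x640x3 uint8, red, green, blue; 400x640 float32, m along the optical axis (not along the pixel's ray), 0 where there is no reading.
- calibration(name): a dict with "fx", "fy", "cx", "cy" (pixels), "rvec" (rotation vector, rad) and "tvec" (3), from world to camera coordinates, as OpenCV has them; the wrist camera has in their place "tool_from_camera" (4x4, takes a point from camera to tool coordinates, whose origin is the TCP and whose axes are the flange's). Camera axes: x right, y down, z forward; pixel columns grow to the right and rows downward; lengths in m; the calibration is good to about 2 mm. A picture is of the moment at which its call begins: read the wrist's pose just before it. calibration takes no time and is no camera call.
- robot.close_job(): hands the job in, once; it reports no verdict.
The state is a dict: "time": time; "joint_positions": joint angles; "qvel": joint speeds; "joint_torque": joint torques, N m; "tool_pos": TCP position; "ee_rot": TCP orientation; "wrist_force": force on the tool from outside, world axes, zero at the start; "wrist_torque": the same for the moment, N m; "width": finger opening in m.
Only numpy, scipy, OpenCV 4.12 (cv2) and the standard library are available. Lean on these libraries where they do the work, as an engineer would, in place of code of your own. Each camera call takes 0.05 s, during which the arm holds its last target. There are 200 camera calls.

TASK

Turn the tablet-press turret clockwise (seen from above) by its black crank grip to check that it runs free: let the orange-ringed station pass the red pointer once, go on through one full turn and stop with that station at the pointer for the second time. Then take the alignment rod (orange grip) from the tool rack and thread it straight down through the orange-ringed bore of the upper flange and on through the die below. Finish while still holding the rod there, still and upright, its collar about a centimetre above the flange so that it spans both bores and rests on nothing, with the turret still at the pointer and the other tools, bottles, pot and mortar left where they were.

Things in the scene. Friction and masses are not known exactly. Their poses are not given: they have to be found in the camera images.
- stand: Service stand: round grey base 240 mm wide, 20 mm thick, fixed; place and yaw vary. Origin at the centre of its underside on the bench (z = 0), on the turret's upright axis. Its own -x axis points at the loading pointer, a 20 mm wide upright post 112 mm from the axis with a red top 159 mm high.
- turret (a joint): Angle of the turret in rad, growing clockwise seen from above and counting turns on (no stops). 0: orange-ringed station exactly at the pointer. It starts at -1.1 to -0.2, short of the pointer; the first pass is 0 and the second, after the full turn, 2 pi = 6.283. Friction about 0.12 N m (2 N at the crank); it stops soon after it is let go of and can be turned back.
- hub (a point): Top of the hub on the turret's axis, 192 mm above the bench. The turret: a steel spool with three flanges of 180 mm diameter: lower 28 to 50 mm above the bench, die table 82 to 102 mm, upper (punch guides) 135 to 160 mm. Six stations 65 mm from the axis: one open with an orange ring, two with upper punches (191 mm high, each 120 degrees from it), the others shut with low grey plugs.
- pointer (a point): Tip of the red loading pointer, fixed on the stand, 95 mm from the turret's axis, 159 mm above the bench.
- crank (a point): Middle of the black crank grip: an upright plastic sleeve, 22 mm diameter, 52 mm tall (184 to 236 mm above the bench; this point 214 mm), spinning freely on its pin. It stands on a flat grey crank arm (top at 182 mm) 75 mm from the turret's axis, diametrically opposite the orange-ringed station, and goes round with the turret. The hub on the axis is 192 mm high.
- guide (a point): Centre of the mouth of the orange-ringed guide bore, at the upper flange's top face (160 mm above the bench), 65 mm from the turret's axis; goes round with the turret. Bore 15.4 mm in diameter, 25 mm long, with a conical lead-in 22 mm wide at the mouth and 4 mm deep. Orange ring 36 mm outside. z up; axes turn with the turret.
- die (a point): Centre of the mouth of the die bore straight below the guide bore, at the die table's top face (102 mm above the bench, 58 mm below guide). Bore 14.4 mm in diameter, 20 mm long (open below at 82 mm), conical lead-in 20 mm wide and 4 mm deep. z up; axes turn with the turret.
- rod: Alignment rod, 160 mm long, 0.11 to 0.22 kg: steel shank 12 mm wide, 105 mm long, tip tapered over 5 mm to 7 mm wide; above it a collar 26 mm wide, 6 mm thick, then an orange grip 20 mm wide, 49 mm tall (111 to 160 mm above the tip). Origin at the tip's centre, z axis up the rod. It hangs upright by its collar in any one of the rack's three holes, the tip 17 mm above the bench.
- collar (a point): Centre of the underside of the rod's collar, 105 mm above the rod's tip.
- rack: Aluminium tool rack, fixed; place and yaw vary. Top plate 64 mm (its x) by 190 mm (its y), top face 122 mm above the bench; three holes 14.5 mm wide in a row along its y at -60, 0 and +60 mm. Origin at the centre of its underside.
- drift: Bystander: die drift with brass shank and black grip (20 mm diameter, collar as the rod's, 46 mm standing above the rack), hanging in another hole of the rack. Origin at its tip, 85 mm below its collar.
- gauge: Bystander: short plug gauge with a thin green grip (16 mm diameter, 36 mm standing above the rack), hanging in the third hole. Origin at its tip, 90 mm below its collar.
- bottle_green: Bystander: green dropper bottle with red bulb, 34 mm diameter, 99 mm tall, standing on the bench. Origin at its underside.
- bottle_blue: Bystander: blue dropper bottle with red bulb, same size, standing between the stand and the rack.
- bottle_amber: Bystander: amber dropper bottle with red bulb, same size.
- pot: Bystander: white ointment pot with red lid, 60 mm diameter, 43 mm tall.
- mortar: Bystander: white ceramic mortar bowl, 110 mm diameter, 60 mm tall.

How it is judged:
By the outcome, as a careful person would: the job done as asked, in the order asked, and still so for the second after the job is handed in, while the arm keeps its last pose, push and grip.
It also fails if it takes over 72 s, if anything falls off the work surface, if the arm or the gripper's body presses on something with over 40 N, if the wrist force passes 120 N, or if a joint passes its speed limit or range.

## Working session

There is one attempt and no reset: what is moved stays moved. The work goes in short steps, Python scripts to look and compute and a tool call to move; the robot and the scene stay as the last step left them, time stands still between calls to the robot, and variables do not carry over. Pictures are saved under pics/ and viewed, about 8 in all and at most 12, crops included, and the job is handed in when it is done.

Besides the shell and the picture viewer there is one more tool, called after "Call:" as name(argument=value, ...) on one line, values as JSON. servo_tool: Moves the arm, as the interface text tells. Its arguments: {"type":"object","properties":{"series":{"type":"string"}},"required":["series"]}

```bash
mkdir -p pics; cat > h.py <<'E'
import numpy as np, cv2
from bench import robot, snapshot, calibration
from scipy.spatial.transform import Rotation as R
def snap(n,f=None):
    o=robot.get_obs(); p,d=snapshot(n)
    if f: cv2.imwrite('pics/'+f,p[:,:,::-1])
    return o,p,d
def world(n,d,o=None):
    c=calibration(n); v,u=np.mgrid[:400,:640]
    P=np.stack([(u-c['cx'])/c['fx']*d,(v-c['cy'])/c['fy']*d,d],-1)
    if n=='wrist':
        T=np.array(c['tool_from_camera']); P=P@T[:3,:3].T+T[:3,3]
        return P@R.from_euler('xyz',o['ee_rot']).as_matrix().T+np.array(o['tool_pos'])
    Q=R.from_rotvec(np.ravel(c['rvec'])).as_matrix(); return (P-np.ravel(c['tvec']))@Q
E
python3 - <<'E'
from h import *
for n in ('scene','side'):
    o,p,d=snap(n,n+'1.png'); np.savez(n+'1.npz',p=p,d=d); 
    W=world(n,d); print(n,W[200,320])
    c=calibration(n); print(c)
print(o)
E
```

```text
scene [ 0.45721041 -0.08811925 -0.00280498]
{'fx': 389.1569005780399, 'fy': 389.1569005780399, 'cx': 323.51379068849644, 'cy': 204.18102651799956, 'rvec': array([ 1.14442794,  2.16611488, -1.17247105]), 'tvec': array([ 0.32259055, -0.20062049,  1.47825882])}
side [0.65920073 0.11594674 0.10308243]
{'fx': 378.9573834343922, 'fy': 378.9573834343922, 'cx': 317.6987017548425, 'cy': 201.46587148844256, 'rvec': array([ 2.1943476 , -0.04821195,  0.04559556]), 'tvec': array([-0.64790525,  0.15942965,  0.90588106])}
{'time': 0.05, 'joint_positions': array([-1.03071678e-01,  8.79246705e-02,  1.37224125e+00, -3.57077737e-05,
        1.68359778e+00, -1.03129486e-01]), 'qvel': array([-0.00068735, -0.00214584, -0.00261908, -0.00056151,  0.00056713,
       -0.00082326]), 'joint_torque': array([ 1.31258988e-03, -3.41534293e+01, -3.03597951e+01,  7.20003247e-02,
        3.04214819e-02, -1.05066297e-04]), 'tool_pos': array([5.49450152e-01, 5.53260064e-05, 2.04327358e-01]), 'ee_rot': array([-3.13942949e+00, -1.88201491e-04,  1.57084995e+00]), 'wrist_force': array([-0.14665021, -0.16452591,  0.03635933]), 'wrist_torque': array([-0.00258757,  0.00599585, -0.02200831]), 'width': 0.09411045058064382}
```

View pics/scene1.png

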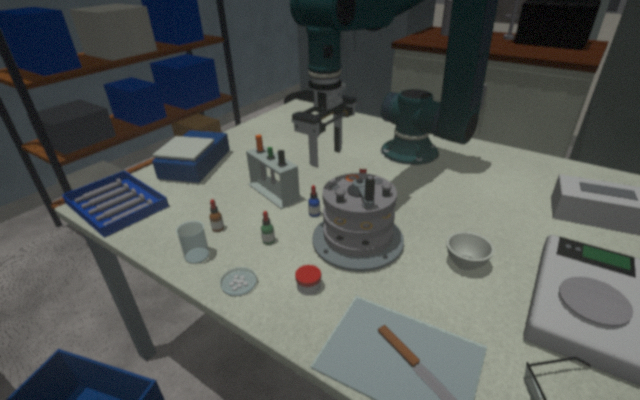

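View pics/side1.png

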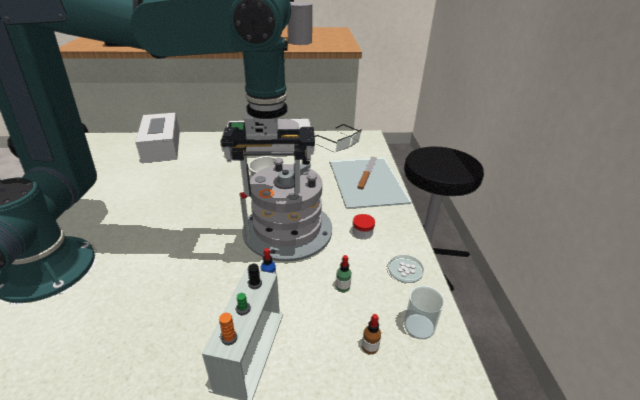

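Scene: the turret is at about (360,215) with its crank at (370,188). Side: the rod's orange grip is at (228,325), the drift at (254,275), the gauge at (242,302) and the red pointer near (243,196). Next I'll get positions from depth.

```bash
cat > a.py <<'E'
from h import *
from scipy.optimize import least_squares
def circ(P,r):
    return least_squares(lambda c:np.hypot(*(P-c).T)-r,P.mean(0),loss='soft_l1',f_scale=.002).x
for n in ('scene','side'):
    z=np.load(n+'1.npz'); W=world(n,z['d']); p=z['p'].astype(int); ok=z['d']>0
    hsv=cv2.cvtColor(z['p'],cv2.COLOR_RGB2HSV).astype(int)
    reg={'turret':(slice(160,275),slice(305,410)) if n=='scene' else (slice(155,255),slice(235,335))}
    m=np.zeros_like(ok); m[reg['turret']]=1; m&=ok
    for lab,lo,hi,r in (('side flanges',.135,.156,.09),('base',.014,.024,None)):
        q=W[m&(W[...,2]>lo)&(W[...,2]<hi)]; print(n,lab,len(q),q.min(0),q.max(0))
        if r: c=np.array([*circ(q[:,:2],r)]); print(' c',c, np.std(np.hypot(*(q[:,:2]-c).T)))
    q=W[m&(W[...,2]>.157)&(W[...,2]<.164)]; print(' top',len(q),q.mean(0),q.min(0),q.max(0))
    ora=(hsv[...,0]<14)&(hsv[...,1]>150)&(hsv[...,2]>70)&ok
    for lab,sl in (('rod',(slice(130,155),slice(250,270)) if n=='scene' else (slice(310,345),slice(215,240))),('turret',reg['turret'])):
        mm=np.zeros_like(ok); mm[sl]=1; mm&=ora
        print(' orange',lab,mm.sum(), np.c_[np.argwhere(mm)[:,::-1],(W[mm]*1000).round()].astype(int)[::max(1,mm.sum()//12)].tolist())
    q=W[ok&(W[...,2]>.117)&(W[...,2]<.127)&(W[...,1]>.1)&(W[...,0]<.7)]
    if len(q)>5: print(' rack',len(q),cv2.minAreaRect((q[:,:2]*1000).astype(np.float32)))
E
python3 a.py
python3 - <<'E'
import cv2
a=cv2.imread('pics/scene1.png')[150:275,240:420];b=cv2.imread('pics/side1.png')[145:345,200:350]
a=cv2.resize(a,None,fx=2.2,fy=2.2,interpolation=3);b=cv2.resize(b,None,fx=2.6,fy=2.6,interpolation=3)
import numpy as np
o=np.zeros((525,796,3),np.uint8);o[:a.shape[0],:a.shape[1]]=a;o[:b.shape[0],400:400+b.shape[1]]=b
cv2.imwrite('pics/crop1.png',o)
E
```

```text
scene side flanges 547 [0.47071907 0.03876151 0.13508054] [0.66636856 0.20570518 0.15597624]
 c [0.57336367 0.11491733] 0.0032837498543112796
scene base 1616 [ 0.09818662 -0.06934093  0.01409671] [0.69459153 0.23538608 0.02393696]
 top 1616 [0.58592977 0.11732176 0.1599002 ] [0.46549842 0.0243017  0.15700085] [0.66526    0.2047908  0.16398756]
 orange rod 39 [[257, 136, 494, -292, 177], [260, 136, 485, -289, 175], [259, 137, 492, -287, 174], [258, 138, 494, -289, 172], [258, 139, 493, -290, 168], [259, 140, 492, -288, 164], [259, 141, 493, -287, 162], [259, 142, 496, -285, 160], [260, 143, 490, -287, 154], [260, 144, 490, -287, 151], [260, 145, 492, -287, 148], [259, 147, 491, -292, 140], [260, 148, 494, -285, 139]]
 orange turret 119 [[348, 179, 542, 64, 162], [305, 267, 763, 87, 42], [314, 267, 752, 105, 43], [312, 268, 757, 103, 43], [309, 269, 763, 99, 43], [305, 270, 769, 92, 40], [314, 270, 760, 111, 43], [309, 271, 769, 103, 43], [318, 271, 758, 121, 44], [312, 272, 767, 110, 42], [306, 273, 777, 101, 42], [315, 273, 767, 119, 44], [309, 274, 776, 108, 42], [318, 274, 766, 126
[... 597 characters left out ...]
90, -304, 176], [228, 324, 492, -303, 170], [229, 326, 493, -304, 167], [232, 328, 496, -300, 155], [222, 331, 480, -303, 153], [222, 333, 480, -303, 148], [223, 335, 481, -304, 144], [225, 337, 483, -303, 138], [230, 339, 491, -304, 133]]
 orange turret 109 [[266, 189, 527, 84, 161], [267, 190, 530, 79, 162], [271, 191, 539, 75, 161], [243, 193, 473, 72, 159], [243, 194, 474, 68, 159], [243, 195, 474, 63, 160], [242, 196, 473, 58, 160], [265, 196, 526, 54, 162], [264, 197, 524, 50, 162], [268, 249, 536, -58, 98], [267, 251, 533, -62, 96], [264, 253, 527, -63, 92], [268, 254, 535, -64, 89]]
 rack 380 ((-156.2072296142578, 1022.7792358398438), (1479.25, 1184.0885009765625), 64.57600402832031)
```

View pics/crop1.png

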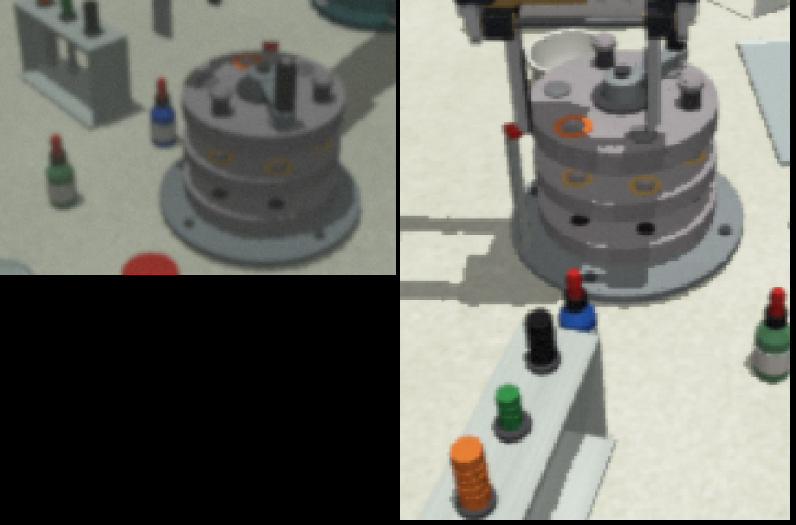

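Turret axis is about (0.573, 0.115) and the pointer bearing about 206°. The orange station is at about 226°, so θ ≈ −0.35. I'll raise the arm for a wrist view over the turret.

Call:
servo_tool(series="-1 0 0 -4 0; -1 0 0 -8 0; -1 2 0 -12 0; -1 5 0 -13 0; -1 7 0 -13 0; -1 7 0 -13 0; -1 7 0 -13 0; -1 7 0 -13 0")

```text
time: 0.77
tool_pos: [0.5497, 0.0695, 0.3342]
ee_rot: [-3.139, 0.001, 1.571]
wrist_force: [-0.0, -0.5, 0.2]
width: 0.094
```

```bash
python3 - <<'E'
from h import *
o,p,d=snap('wrist','w1.png'); np.savez('w1.npz',p=p,d=d,pos=o['tool_pos'],rot=o['ee_rot']); print(calibration('wrist')['tool_from_camera'].round(3),calibration('wrist')['fx'],o['tool_pos'],o['ee_rot'],o['time'])
E
```

```text
[[-0.    -0.97  -0.241  0.071]
 [ 1.     0.    -0.001 -0.   ]
 [ 0.001 -0.241  0.97  -0.179]
 [ 0.     0.     0.     1.   ]] 351.3571073649873 [0.54973625 0.06947673 0.33421471] [-3.13933414e+00  7.30493603e-04  1.57055583e+00] 0.7667
```

View pics/w1.png

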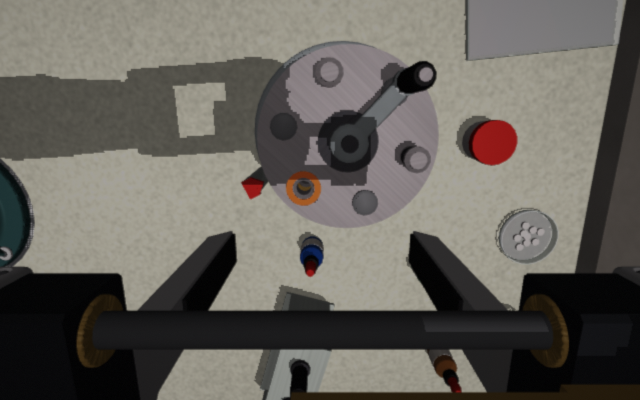

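Wrist view: hub (350,144), crank top (425,74), orange ring (303,189), pointer tip about (263,180), flange circle about (347,134) with a radius of about 92 px.

```bash
cat >> h.py <<'E'
def ray(o_pos,o_rot,u,v,z):
    c=calibration('wrist'); T=np.array(c['tool_from_camera']); Q=R.from_euler('xyz',o_rot).as_matrix()
    a=Q@T[:3,3]+o_pos; b=Q@T[:3,:3]@[(u-c['cx'])/c['fx'],(v-c['cy'])/c['fy'],1]
    return a+b*(z-a[2])/b[2]
def centroid(p,lo,hi,box):
    h=cv2.cvtColor(p,cv2.COLOR_RGB2HSV); m=cv2.inRange(h,lo,hi); k=np.zeros_like(m); x0,y0,x1,y1=box; k[y0:y1,x0:x1]=1; m*=k
    return m
E
python3 - <<'E'
from h import *
z=np.load('w1.npz'); p,d=z['p'],z['d']; f=lambda u,v,h: ray(z['pos'],z['rot'],u,v,h)
o=dict(tool_pos=z['pos'],ee_rot=z['rot']); W=world('wrist',d,o)
m=centroid(p,(3,120,60),(16,255,255),(280,165,330,215)); (cx,cy),r=cv2.minEnclosingCircle(np.argwhere(m)[:,::-1].astype(np.float32)); g=f(cx,cy,.16); print('ring',cx,cy,r,g)
hub=f(350,144,.192); print('hub',hub); print('crank',f(425,74,.236))
t=W[20:240,240:450].reshape(-1,3); ok=d[20:240,240:450].ravel()>0
q=t[ok&(abs(t[:,2]-.16)<.003)]; (c,r)=cv2.minEnclosingCircle((q[:,:2]*1000).astype(np.float32)); print('flange',c,r,len(q),np.median(q[:,2]))
q=t[ok&(t[:,2]>.183)&(t[:,2]<.2)&(np.hypot(*(t[:,:2]-hub[:2]).T)<.025)]; print('hubdepth',len(q),np.median(q,0))
q=t[ok&(t[:,2]>.228)]; print('crankdepth',len(q),(q.min(0)+q.max(0))/2,q.mean(0))
m=centroid(p,(0,150,60),(3,255,255),(235,165,275,205))|centroid(p,(175,150,60),(180,255,255),(235,165,275,205)); a=np.argwhere(m)[:,::-1]; print('red',len(a),a.min(0),a.max(0),a.mean(0)); i=a[:,0].argmax(); print(a[i],f(*a[i],.159), f(*a.mean(0),.159))
cr=p[20:240,230:450]; cv2.imwrite('pics/w1c.png',cv2.resize(cr,None,fx=2.7,fy=2.7,interpolation=3)[:,:,::-1])
E
```

```text
ring 302.84356689453125 187.74859619140625 17.500261306762695 [0.52877898 0.06766586 0.16      ]
hub [0.57382042 0.11458013 0.192     ]
crank [0.62527081 0.1696067  0.236     ]
flange (561.4977416992188, 108.83486938476562) 103.24606323242188 20465 0.15935897415137745
hubdepth 1130 [0.57341189 0.11498167 0.185167  ]
crankdepth 843 [0.61585915 0.12766    0.28789546] [0.61882884 0.15049545 0.25618613]
red 283 [242 178] [262 198] [252.29681979 187.03180212]
[262 182] [0.4870009  0.07344802 0.159     ] [0.47681136 0.06819502 0.159     ]
```

View pics/w1c.png

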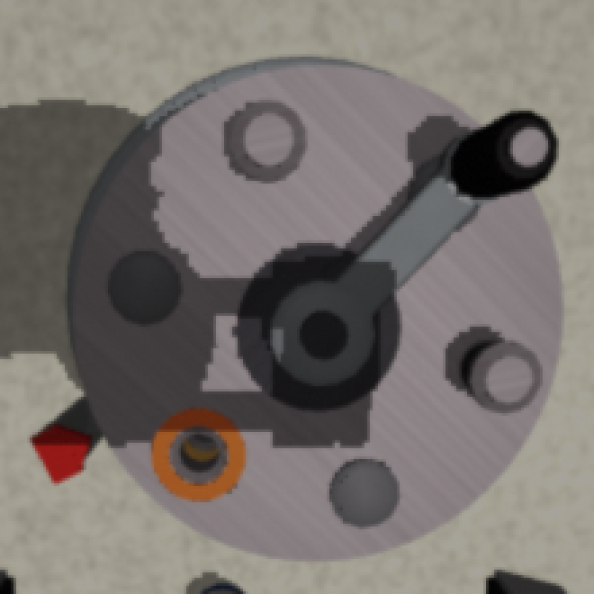

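Axis (0.5737, 0.1148), crank bearing 46.6°, pointer bearing 205.6°, so θ ≈ −0.365 rad. Going to the crank and gripping it.

Call:
servo_tool(series="-1 3 2.3 0 0; -1 6 4.6 0 0; -1 9 6.8 0 0; -1 10 7.56 0 0; -1 10 7.56 3 0; -1 10 7.56 6 0; -1 10 7.56 9 0; -1 10 7.56 11 0; -1 10 7.56 12.5 0; -1 10 7.56 13.4 0; -1 10 7.56 13.4 0; -1 10 7.56 13.4 0; 1 10 7.56 13.4 0; 1 10 7.56 13.4 0; 1 10 7.56 13.4 0; 1 10 7.56 13.4 0; 1 10 7.56 13.4 0; 1 10 7.56 13.4 0; 1 10 7.56 13.4 0; 1 10 7.56 13.4 0")

```text
time: 2.48
tool_pos: [0.6256, 0.17, 0.2015]
ee_rot: [3.142, 0.0, 1.571]
wrist_force: [-0.3, -0.2, -0.3]
width: 0.044
```

Call:
servo_tool(series="1 0 0 0 0; 1 0 0 0 0; 1 0 0 0 0; 1 0 0 0 0; 1 0 0 0 0; 1 0 0 0 0; 1 0 0 0 0")

```text
time: 3.07
tool_pos: [0.6255, 0.17, 0.2015]
ee_rot: [-3.141, 0.0, 1.571]
wrist_force: [0.1, -0.2, 0.2]
width: 0.021
```

```bash
cat > circ.py <<'E'
import sys,numpy as np
# start offset bearing (deg, commanded), end bearing (clockwise decreasing), n rows, hold
b0,b1,n,h=float(sys.argv[1]),float(sys.argv[2]),int(sys.argv[3]),int(sys.argv[4]); r=7.53
b=np.radians(np.r_[np.linspace(b0,b1,n+1)[1:],[b1]*h]); a=np.radians(b0)
print('; '.join('1 %.2f %.2f 0 0'%(r*(np.sin(x)-np.sin(a)),r*(np.cos(x)-np.cos(a))) for x in b))
E
python3 circ.py 46.5 -33.5 16 2; python3 circ.py -33.5 -133.5 20 0;python3 circ.py -133.5 -233.5 20 0
```

```text
1 -0.47 0.46 0 0; 1 -0.98 0.87 0 0; 1 -1.53 1.24 0 0; 1 -2.10 1.56 0 0; 1 -2.70 1.82 0 0; 1 -3.32 2.04 0 0; 1 -3.96 2.20 0 0; 1 -4.61 2.30 0 0; 1 -5.26 2.34 0 0; 1 -5.92 2.33 0 0; 1 -6.58 2.26 0 0; 1 -7.22 2.14 0 0; 1 -7.85 1.96 0 0; 1 -8.46 1.72 0 0; 1 -9.06 1.43 0 0; 1 -9.62 1.10 0 0; 1 -9.62 1.10 0 0; 1 -9.62 1.10 0 0
1 -0.53 -0.39 0 0; 1 -1.03 -0.82 0 0; 1 -1.48 -1.29 0 0; 1 -1.90 -1.80 0 0; 1 -2.26 -2.34 0 0; 1 -2.58 -2.92 0 0; 1 -2.85 -3.52 0 0; 1 -3.06 -4.14 0 0; 1 -3.22 -4.78 0 0; 1 -3.33 -5.43 0 0; 1 -3.37 -6.08 0 0; 1 -3.36 -6.74 0 0; 1 -3.29 -7.39 0 0; 1 -3.17 -8.04 0 0; 1 -2.98 -8.67 0 0; 1 -2.75 -9.28 0 0; 1 -2.46 -9.87 0 0; 1 -2.12 -10.44 0 0; 1 -1.74 -10.97 0 0; 1 -1.31 -11.46 0 0
1 0.47 -0.46 0 0; 1 0.98 -0.87 0 0; 1 1.53 -1.24 0 0; 1 2.10 -1.56 0 0; 1 2.70 -1.82 0 0; 1 3.32 -2.04 0 0; 1 3.96 -2.20 0 0; 1 4.61 -2.30 0 0; 1 5.26 -2.34 0 0; 1 5.92 -2.33 0 0; 1 6.58 -2.26 0 0; 1 7.22 -2.14 0 0; 1 7.85 -1.96 0 0; 1 8.46 -1.72 0 0; 1 9.06 -1.43 0 0; 1 9.62 -1.10 0 0; 1 10.15 -0.71 0 0; 1 10.65 -0.28 0 0; 1 11.10 0.19 0 0; 1 11.52 0.70 0 0
```

Call:
servo_tool(series="1 -0.47 0.46 0 0; 1 -0.98 0.87 0 0; 1 -1.53 1.24 0 0; 1 -2.10 1.56 0 0; 1 -2.70 1.82 0 0; 1 -3.32 2.04 0 0; 1 -3.96 2.20 0 0; 1 -4.61 2.30 0 0; 1 -5.26 2.34 0 0; 1 -5.92 2.33 0 0; 1 -6.58 2.26 0 0; 1 -7.22 2.14 0 0; 1 -7.85 1.96 0 0; 1 -8.46 1.72 0 0; 1 -9.06 1.43 0 0; 1 -9.62 1.10 0 0; 1 -9.62 1.10 0 0; 1 -9.62 1.10 0 0")

```text
time: 4.57
tool_pos: [0.6356, 0.0722, 0.2015]
ee_rot: [-3.14, 0.002, 1.569]
wrist_force: [-2.4, 0.2, 0.7]
width: 0.021
```

Call:
servo_tool(series="1 -0.53 -0.39 0 0; 1 -1.03 -0.82 0 0; 1 -1.48 -1.29 0 0; 1 -1.90 -1.80 0 0; 1 -2.26 -2.34 0 0; 1 -2.58 -2.92 0 0; 1 -2.85 -3.52 0 0; 1 -3.06 -4.14 0 0; 1 -3.22 -4.78 0 0; 1 -3.33 -5.43 0 0; 1 -3.37 -6.08 0 0; 1 -3.36 -6.74 0 0; 1 -3.29 -7.39 0 0; 1 -3.17 -8.04 0 0; 1 -2.98 -8.67 0 0; 1 -2.75 -9.28 0 0; 1 -2.46 -9.87 0 0; 1 -2.12 -10.44 0 0; 1 -1.74 -10.97 0 0; 1 -1.31 -11.46 0 0")

```text
time: 6.23
tool_pos: [0.5226, 0.0607, 0.2014]
ee_rot: [3.139, 0.0, 1.571]
wrist_force: [6.0, 3.4, -3.8]
width: 0.0213
```

Call:
servo_tool(series="1 0.47 -0.46 0 0; 1 0.98 -0.87 0 0; 1 1.53 -1.24 0 0; 1 2.10 -1.56 0 0; 1 2.70 -1.82 0 0; 1 3.32 -2.04 0 0; 1 3.96 -2.20 0 0; 1 4.61 -2.30 0 0; 1 5.26 -2.34 0 0; 1 5.92 -2.33 0 0; 1 6.58 -2.26 0 0; 1 7.22 -2.14 0 0; 1 7.85 -1.96 0 0; 1 8.46 -1.72 0 0; 1 9.06 -1.43 0 0; 1 9.62 -1.10 0 0; 1 10.15 -0.71 0 0; 1 10.65 -0.28 0 0; 1 11.10 0.19 0 0; 1 11.52 0.70 0 0")

```text
time: 7.9
tool_pos: [0.5288, 0.1751, 0.2015]
ee_rot: [-3.14, 0.003, 1.57]
wrist_force: [1.2, -5.3, -1.2]
width: 0.0209
```

```bash
python3 circ.py -233.5 -334.4 20 0; python3 - <<'E'
from h import *
o,p,d=snap('wrist','w2.png');print(o['tool_pos'],o['wrist_force'])
E
```

```text
1 0.37 0.55 0 0; 1 0.69 1.13 0 0; 1 0.96 1.74 0 0; 1 1.17 2.36 0 0; 1 1.33 3.01 0 0; 1 1.43 3.66 0 0; 1 1.48 4.32 0 0; 1 1.46 4.99 0 0; 1 1.39 5.64 0 0; 1 1.25 6.29 0 0; 1 1.07 6.93 0 0; 1 0.82 7.55 0 0; 1 0.53 8.14 0 0; 1 0.18 8.70 0 0; 1 -0.22 9.24 0 0; 1 -0.66 9.73 0 0; 1 -1.14 10.18 0 0; 1 -1.66 10.59 0 0; 1 -2.21 10.96 0 0; 1 -2.80 11.27 0 0
[0.52877854 0.17514476 0.20145873] [ 1.19624313 -5.30945299 -1.23592732]
```

Call:
servo_tool(series="1 0.37 0.55 0 0; 1 0.69 1.13 0 0; 1 0.96 1.74 0 0; 1 1.17 2.36 0 0; 1 1.33 3.01 0 0; 1 1.43 3.66 0 0; 1 1.48 4.32 0 0; 1 1.46 4.99 0 0; 1 1.39 5.64 0 0; 1 1.25 6.29 0 0; 1 1.07 6.93 0 0; 1 0.82 7.55 0 0; 1 0.53 8.14 0 0; 1 0.18 8.70 0 0; 1 -0.22 9.24 0 0; 1 -0.66 9.73 0 0; 1 -1.14 10.18 0 0; 1 -1.66 10.59 0 0; 1 -2.21 10.96 0 0; 1 -2.80 11.27 0 0")

```text
time: 9.62
tool_pos: [0.6418, 0.148, 0.2015]
ee_rot: [-3.141, -0.001, 1.571]
wrist_force: [-5.0, 0.1, 1.4]
width: 0.0211
```

Call:
servo_tool(series="1 0 0 0 0; 1 0 0 0 0; 1 0 0 0 0")

```text
time: 9.87
tool_pos: [0.6423, 0.1468, 0.2015]
ee_rot: [3.141, 0.001, 1.57]
wrist_force: [-2.4, -3.8, -0.2]
width: 0.021
```

```bash
cat > ring.py <<'E'
from h import *
import sys
o,p,d=snap('wrist',sys.argv[1]); P=o['tool_pos']; print(o['time'],P,o['ee_rot'],o['wrist_force'])
C=np.array([.5737,.1148])
m=cv2.inRange(cv2.cvtColor(p,cv2.COLOR_RGB2HSV),(3,120,50),(16,255,255))
n,l,s,c=cv2.connectedComponentsWithStats(m)
for i in range(1,n):
    if s[i,4]>60:
        x,y,w,h=s[i,:4]; g=ray(P,o['ee_rot'],x+w/2-.5,y+h/2-.5,.16)[:2]-C; print('orange',s[i],(g+C).round(4),np.hypot(*g).round(4),np.degrees(np.arctan2(g[1],g[0])).round(2)%360)
E
python3 ring.py w3.png
```

```text
9.8667 [0.64230151 0.14683024 0.20145444] [3.14065552e+00 8.80814322e-04 1.56960999e+00] [-2.44903437 -3.81592505 -0.21396808]
orange [478   0  29  26 492] [0.7384 0.2739] 0.229 44.01
orange [114 284  48  27 578] [0.5139 0.0955] 0.0628 197.91
```

View pics/w3.png

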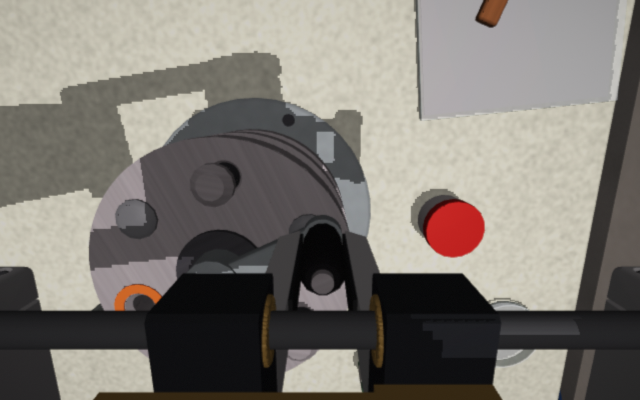

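Crank bearing reads 25.0°, close to the 25.6° target. I'll release, lift and check from above.

Call:
servo_tool(series="0 0 0 0 0; 0 0 0 0 0; 0 0 0 0 0; 0 0 0 0 0; 0 0 0 0 0; 0 0 0 0 0; 0 0 0 -2 0; 0 0 0 -5 0; -1 0 0 -9 0; -1 -2 -2 -13 0; -1 -5 -5 -13 0; -1 -7.7 -8 -13 0; -1 -7.7 -9.2 -13 0; -1 -7.7 -9.2 -13 0; -1 -7.7 -9.2 -13 0; -1 -7.7 -9.2 -13 0")

```text
time: 11.25
tool_pos: [0.5504, 0.0714, 0.3312]
ee_rot: [3.141, -0.0, 1.571]
wrist_force: [0.1, 0.3, 0.3]
width: 0.0934
```

```bash
python3 ring.py w4.png; python3 - <<'E'
import cv2
p=cv2.imread('pics/w4.png'); cv2.imwrite('pics/w4c.png',cv2.resize(p[20:240,230:450],None,fx=2.7,fy=2.7,interpolation=3))
E
```

```text
11.25 [0.55036912 0.07136588 0.33118206] [ 3.14122346e+00 -3.24246933e-04  1.57136728e+00] [0.13087298 0.34416772 0.26230272]
orange [270 154  36  35 618] [0.5149 0.0875] 0.0649 204.9
orange [435 363  21  16 183] [ 0.6927 -0.1465] 0.2871 294.49
```

View pics/w4c.png

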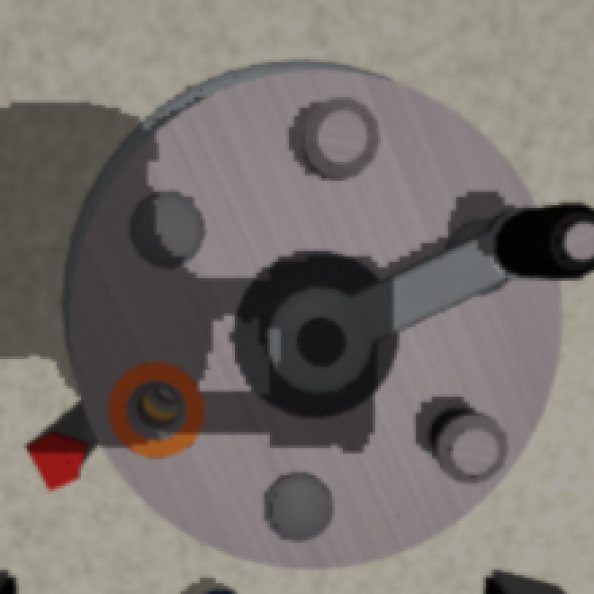

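Ring at 204.9° against the pointer's 205.5°, so about 0.01 rad past, which is good. Guide is at (0.5148, 0.0874). Moving over the rack.

Call:
servo_tool(series="-1 -4 -0.8 0 0; -1 -8 -1.6 0 0; -1 -12 -2.4 0 0; -1 -16 -3.2 0 0; -1 -20 -4 0 0; -1 -24 -4.8 0 0; -1 -28 -5.6 0 0; -1 -31 -6 0 0; -1 -32.6 -6.2 0 0; -1 -32.6 -6.2 0 0; -1 -32.6 -6.2 0 0; -1 -32.6 -6.2 0 0")

```text
time: 12.3
tool_pos: [0.4886, -0.2543, 0.3308]
ee_rot: [-3.141, -0.001, 1.572]
wrist_force: [-0.7, 0.6, 0.3]
width: 0.0941
```

```bash
python3 ring.py w5.png
```

```text
12.3 [ 0.48858543 -0.25431762  0.33084804] [-3.14096821e+00 -1.23312093e-03  1.57220206e+00] [-0.69368289  0.59659183  0.28417618]
orange [503 149  21  24 192] [ 0.6775 -0.2272] 0.3574 286.88
orange [313 210  19  29 469] [ 0.4876 -0.2936] 0.4173 258.09000000000003
```

View pics/w5.png

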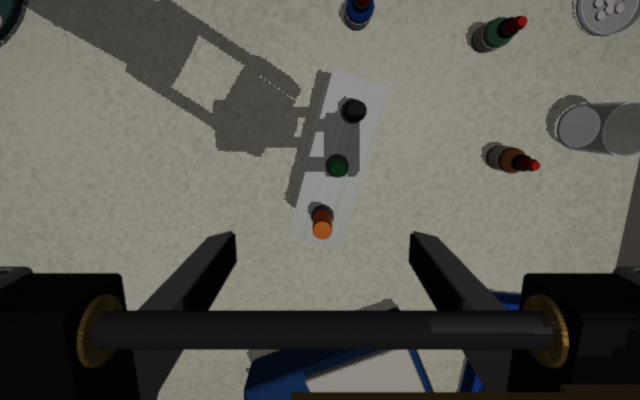

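Rod grip top at (322,229), gauge top about (338,165), drift top about (356,108). Computing positions.

```bash
python3 - <<'E'
from h import *
P=np.array([.48858543,-.25431762,.33084804]);r=[-3.14096821,-.00123312,1.57220206]
p=cv2.imread('pics/w5.png')[:,:,::-1].copy()
h=cv2.cvtColor(p,cv2.COLOR_RGB2HSV)
m=cv2.inRange(h,(3,120,150),(16,255,255)); m[:205]=0; m[245:]=0
a=np.argwhere(m)[:,::-1];print(a.min(0),a.max(0)); 
for n,u,v,z in (('rod',322,229,.177),('gauge',338,165,.158),('drift',355,109,.168)): print(n,ray(P,r,u,v,z))
cv2.imwrite('pics/w5c.png',cv2.resize(p[80:260,270:410],None,fx=3.3,fy=3.3,interpolation=3)[:,:,::-1])
E
```

```text
Traceback (most recent call last):
ValueError: zero-size array to reduction operation minimum which has no identity
```

```bash
python3 - <<'E'
from h import *
P=np.array([.48858543,-.25431762,.33084804]);r=[-3.14096821,-.00123312,1.57220206]
p=cv2.imread('pics/w5.png')[:,:,::-1].copy()
for n,u,v,z in (('rod',322,229,.177),('gauge',338,165,.158),('drift',355,109,.168)): print(n,ray(P,r,u,v,z))
cv2.imwrite('pics/w5c.png',cv2.resize(p[80:260,270:410],None,fx=3.3,fy=3.3,interpolation=3)[:,:,::-1])
E
```

```text
rod [ 0.48761979 -0.29341318  0.177     ]
gauge [ 0.50357482 -0.23218445  0.158     ]
drift [ 0.51846225 -0.17798211  0.168     ]
```

View pics/w5c.png

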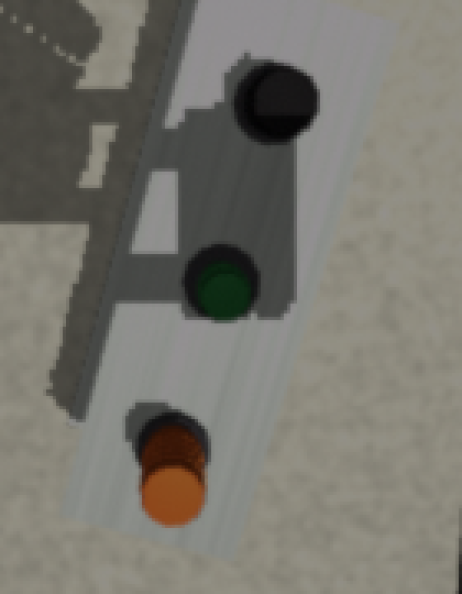

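Rod axis at about (0.488, −0.294). Descending to grip.

Call:
servo_tool(series="-1 -2 0 0 0; -1 -3.97 -0.06 1 0; -1 -3.97 -0.06 5 0; -1 -3.97 -0.06 9 0; -1 -3.97 -0.06 12 0; -1 -3.97 -0.06 15 0; -1 -3.97 -0.06 17 0; -1 -3.97 -0.06 18.5 0; -1 -3.97 -0.06 19.4 0; -1 -3.97 -0.06 19.4 0; -1 -3.97 -0.06 19.4 0; -1 -3.97 -0.06 19.4 0")

```text
time: 13.35
tool_pos: [0.4882, -0.2949, 0.1393]
ee_rot: [3.139, 0.002, 1.572]
wrist_force: [0.1, -0.5, -0.4]
width: 0.0938
```

```bash
python3 - <<'E'
from h import *
o,p,d=snap('wrist','w6.png'); o2,q,e=snap('side','s6.png')
print(o['tool_pos'],o['wrist_force'])
a=cv2.resize(p[100:400,170:470],(400,400));b=cv2.resize(q[200:400,130:330],(400,400),interpolation=3)
cv2.imwrite('pics/c6.png',np.hstack([a,b])[:,:,::-1])
E
```

```text
[ 0.48816058 -0.29489799  0.13930951] [ 0.05557659 -0.46026325 -0.3888953 ]
```

View pics/c6.png

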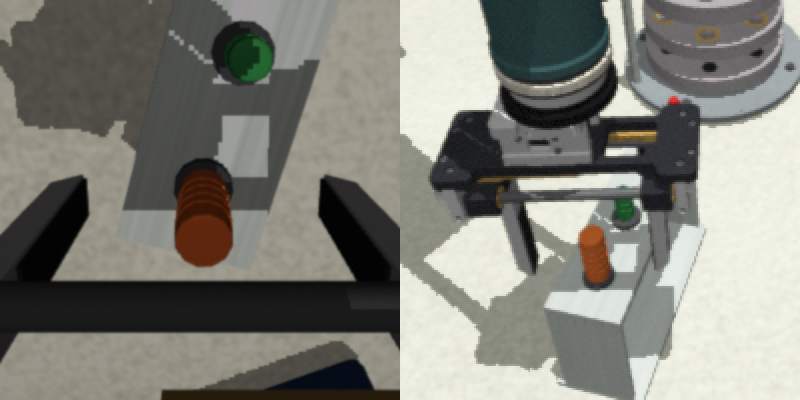

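```bash
python3 - <<'E'
from h import *
P=np.array([0.48816058,-0.29489799,0.13930951]);r=[3.139,.002,1.572]
p=cv2.imread('pics/w6.png'); h=cv2.cvtColor(p,cv2.COLOR_BGR2HSV); m=cv2.inRange(h,(3,120,40),(16,255,255)); 
n,l,s,c=cv2.connectedComponentsWithStats(m); print([list(map(int,x)) for x in s if 200<x[4]<20000])
for v in (277,278.5,280): print(ray(P,r,323,v,.177))
E
```

```text
[[301, 227, 43, 73, 2613]]
[ 0.48782661 -0.29268129  0.177     ]
[ 0.48782781 -0.29339451  0.177     ]
[ 0.48782901 -0.29410935  0.177     ]
```

Call:
servo_tool(series="-1 0.15 0 0.15 0; -1 0.15 0 0.15 0; 0 0.15 0 0.15 0; 0.5 0.15 0 0.15 0; 1 0.15 0 0.15 0; 1 0.15 0 0.15 0; 1 0.15 0 0.15 0; 1 0.15 0 0.15 0; 1 0.15 0 0.15 0; 1 0.15 0 0.15 0; 1 0.15 0 0.15 0; 1 0.15 0 0.15 0; 1 0.15 0 0.15 0; 1 0.15 0 0.15 0; 1 0.15 0 0.15 0; 1 0.15 0 0.15 0; 1 0.15 0 0.15 0; 1 0.15 0 0.15 0; 1 0.15 0 0.15 0; 1 0.15 0 0.15 0")

```text
time: 15.12
tool_pos: [0.4872, -0.2933, 0.136]
ee_rot: [3.141, 0.0, 1.571]
wrist_force: [0.8, 0.1, -1.3]
width: 0.0193
```

Gripped (19.3 mm). Lifting straight up by 17.5 cm.

Call:
servo_tool(series="1 0 0 -0.5 0; 1 0 0 -1.5 0; 1 0 0 -3 0; 1 0 0 -4.5 0; 1 0 0 -6 0; 1 0 0 -7.5 0; 1 0 0 -9 0; 1 0 0 -10.5 0; 1 0 0 -12 0; 1 0 0 -13.5 0; 1 0 0 -15 0; 1 0 0 -16.5 0; 1 0 0 -17.5 0; 1 0 0 -17.5 0; 1 0 0 -17.5 0")

```text
time: 16.37
tool_pos: [0.4871, -0.2934, 0.3117]
ee_rot: [3.141, 0.001, 1.571]
wrist_force: [0.9, -0.3, -2.5]
width: 0.0194
```

```bash
python3 - <<'E'
from h import *
o,p,d=snap('wrist','w7.png'); o2,q,e=snap('side','s7.png')
print(o['tool_pos'],o['ee_rot'],o['wrist_force'])
a=cv2.resize(p[100:400,170:470],(400,400));b=cv2.resize(q[150:400,130:380],(400,400),interpolation=3)
cv2.imwrite('pics/c7.png',np.hstack([a,b])[:,:,::-1])
E
```

```text
[ 0.48709466 -0.29340266  0.3116975 ] [3.14077195e+00 7.55583564e-04 1.57067095e+00] [ 0.92651391 -0.31503599 -2.51724538]
```

View pics/c7.png

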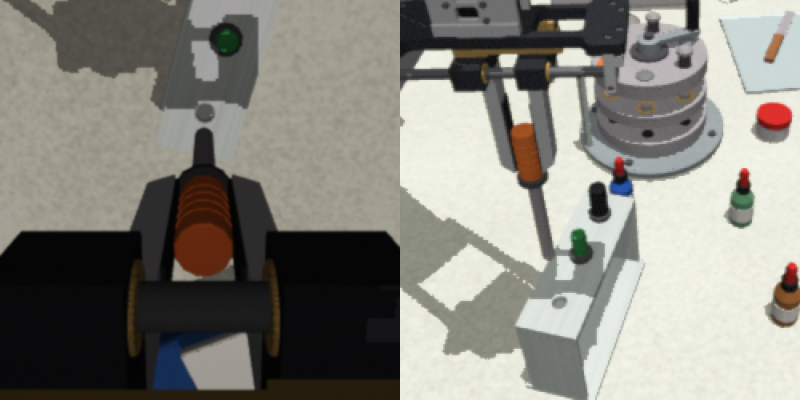

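The rod is out of the rack, upright between the fingers. In the wrist view the tip is near (323,199) and the empty hole near (323,184). Next I'll measure the shank axis in the tool frame.

```bash
cat > rod.py <<'E'
from h import *
def shank(n,o,p,d):
    W=world(n,d,o); P=np.array(o['tool_pos'])
    Q=R.from_euler('xyz',o['ee_rot']).as_matrix()
    T=(W-P)@Q   # tool coords
    m=(d>0)&(abs(T[...,0])<.016)&(abs(T[...,1])<.016)&(T[...,2]>.025)&(T[...,2]<.1)
    return m,T
o,p,d=snap('wrist'); m,T=shank('wrist',o,p,d)
for lo in np.arange(.025,.1,.01):
    k=m&(T[...,2]>=lo)&(T[...,2]<lo+.01); q=T[k]
    if len(q)>5: print('w',lo.round(3),len(q),'x',q[:,0].min().round(4),q[:,0].max().round(4),'y',((q[:,1].min()+q[:,1].max())/2).round(4),q[:,1].mean().round(4),q[:,2].max().round(4))
o,p,d=snap('side'); m,T=shank('side',o,p,d)
for lo in np.arange(.025,.1,.01):
    k=m&(T[...,2]>=lo)&(T[...,2]<lo+.01); q=T[k]
    if len(q)>5: print('s',lo.round(3),len(q),'xmed',np.median(q[:,0]).round(4),'y',((q[:,1].min()+q[:,1].max())/2).round(4),'zmax',q[:,2].max().round(4))
E
python3 rod.py; python3 - <<'E'
from h import *
P=np.array([0.48709466,-0.29340266,0.3116975]);r=[3.14077,.0007556,1.57067]
print('hole',ray(P,r,323.5,184,.122),'gripend top',ray(P,r,322.5,287,.3527))
E
```

```text
w 0.035 46 x 0.0004 0.0042 y 0.0002 -0.0001 0.0448
w 0.045 68 x -0.0005 0.0044 y -0.0004 -0.0003 0.0549
w 0.055 62 x 0.0001 0.0042 y -0.0004 -0.0004 0.0647
w 0.065 55 x -0.0006 0.0043 y -0.0004 -0.0004 0.0747
w 0.075 49 x -0.0007 0.0042 y -0.0004 -0.0001 0.085
w 0.085 41 x -0.0 0.0043 y -0.0001 -0.0003 0.0948
w 0.095 18 x 0.0001 0.0042 y -0.0004 0.0001 0.0992
s 0.025 43 xmed -0.0069 y -0.0015 zmax 0.0343
s 0.035 47 xmed -0.0064 y -0.0011 zmax 0.045
s 0.045 44 xmed -0.0071 y -0.0015 zmax 0.0548
s 0.055 39 xmed -0.0068 y -0.0013 zmax 0.0649
s 0.065 39 xmed -0.0068 y -0.001 zmax 0.0745
s 0.075 42 xmed -0.0069 y -0.0011 zmax 0.0848
s 0.085 40 xmed -0.0069 y -0.001 zmax 0.095
s 0.095 15 xmed -0.0065 y -0.0015 zmax 0.1
hole [ 0.48788629 -0.29432715  0.122     ] gripend top [ 0.48661247 -0.29428688  0.3527    ]
```

```bash
python3 - <<'E'
from h import *
for n in ('wrist','side'):
    o,p,d=snap(n); W=world(n,d,o); T=(W-np.array(o['tool_pos']))@R.from_euler('xyz',o['ee_rot']).as_matrix()
    m=(d>0)&(abs(T[...,0])<.02)&(abs(T[...,1])<.02)&(T[...,2]<.16)&(T[...,2]>-.03)
    q=T[m]; h=[(round(a,3),int(((q[:,2]>=a)&(q[:,2]<a+.002)).sum()), np.ptp(q[(q[:,2]>=a)&(q[:,2]<a+.002)][:,1]).round(4) if ((q[:,2]>=a)&(q[:,2]<a+.002)).sum() else 0) for a in np.r_[np.arange(-.03,.01,.002),np.arange(.084,.13,.002)]]
    print(n,h)
E
```

```text
wrist [(np.float64(-0.03), 191, np.float64(0.0396)), (np.float64(-0.028), 115, np.float64(0.0395)), (np.float64(-0.026), 116, np.float64(0.0397)), (np.float64(-0.024), 162, np.float64(0.0394)), (np.float64(-0.022), 182, np.float64(0.0396)), (np.float64(-0.02), 83, np.float64(0.0395)), (np.float64(-0.018), 101, np.float64(0.0395)), (np.float64(-0.016), 139, np.float64(0.0391)), (np.float64(-0.014), 168, np.float64(0.0395)), (np.float64(-0.012), 78, np.float64(0.0398)), (np.float64(-0.01), 83, np.float64(0.0392)), (np.float64(-0.008), 99, np.float64(0.0396)), (np.float64(-0.006), 151, np.float64(0.0379)), (np.float64(-0.004), 70, np.float64(0.0336)), (np.float64(-0.002), 42, np.float64(0.0302)), (np.float64(0.0), 48, np.float64(0.0253)), (np.float64(0.002), 38, np.float64(0.0186)), (np.float64(0.004), 37, np.float64(0.0183)), (np.float64(0.006), 51, np.float64(0.0179)), (np.float64(0.008), 248, np.float64(0.0199)), (np.float64(0.084), 10, np.float64(0.0101)), (np.float64(0.086), 7, np.float64(0.0086)), (np.float64(0.088), 8, np.float64(0.0102)), (np.float64(0.09), 9, np.float64(0.0087)
[... 1804 characters left out ...]
.092), 8, np.float64(0.0101)), (np.float64(0.094), 6, np.float64(0.0069)), (np.float64(0.096), 7, np.float64(0.0087)), (np.float64(0.098), 8, np.float64(0.0115)), (np.float64(0.1), 10, np.float64(0.0083)), (np.float64(0.102), 6, np.float64(0.0103)), (np.float64(0.104), 6, np.float64(0.0055)), (np.float64(0.106), 8, np.float64(0.0107)), (np.float64(0.108), 6, np.float64(0.0093)), (np.float64(0.11), 9, np.float64(0.0098)), (np.float64(0.112), 5, np.float64(0.0075)), (np.float64(0.114), 3, np.float64(0.0027)), (np.float64(0.116), 0, 0), (np.float64(0.118), 0, 0), (np.float64(0.12), 0, 0), (np.float64(0.122), 0, 0), (np.float64(0.124), 0, 0), (np.float64(0.126), 0, 0), (np.float64(0.128), 0, 0)]
```

With tool z pointing down, the collar underside is at tool +14 mm, so the rod has not slipped, and the tip is now at z ≈ 0.193. Moving over the guide.

Call:
servo_tool(series="1 1 0.1 0 0; 1 3 0.2 0 0; 1 6 0.4 0 0; 1 9 0.7 0 0; 1 12 0.9 0 0; 1 15 1.1 0 0; 1 18 1.3 0 0; 1 21 1.5 0 0; 1 24 1.8 0 0; 1 27 2 0 0; 1 30 2.2 0 0; 1 33 2.4 0 0; 1 35.5 2.6 0 0; 1 37.2 2.75 0 0; 1 38.18 2.81 0 0; 1 38.18 2.81 0 0; 1 38.18 2.81 0 0; 1 38.18 2.81 0 0; 1 38.18 2.81 0 0; 1 38.18 2.81 0 0")

```text
time: 18.33
tool_pos: [0.5152, 0.0875, 0.3111]
ee_rot: [3.141, 0.0, 1.569]
wrist_force: [0.3, -0.2, -0.4]
width: 0.0193
```

```bash
cat > chk.py <<'E'
from h import *
from scipy.optimize import least_squares
o,p,d=snap('wrist','w8.png'); print(o['time'],o['tool_pos'],o['ee_rot'],o['wrist_force'],o['width'])
m=cv2.inRange(cv2.cvtColor(p,cv2.COLOR_RGB2HSV),(3,110,40),(17,255,255))
n,l,s,c=cv2.connectedComponentsWithStats(m)
print([list(map(int,x)) for x in s[1:] if x[4]>30])
box=np.zeros_like(m); box[120:225,270:375]=1; m=m*box
pts=np.argwhere(m)[:,::-1]
W=np.array([ray(np.array(o['tool_pos']),o['ee_rot'],u,v,.16)[:2] for u,v in pts])
f=least_squares(lambda c:np.maximum(0,np.hypot(*(W-c).T)-.018)+np.maximum(0,.0105-np.hypot(*(W-c).T)),W.mean(0)).x
c2,r2=cv2.minEnclosingCircle((W*1000).astype(np.float32))
print('ring fit',f,'enclosing',c2,r2,len(W),'rel TCP',f-o['tool_pos'][:2])
E
python3 chk.py; python3 rod.py
```

```text
18.3333 [0.51524155 0.08745071 0.31106128] [3.14143596e+00 2.26855027e-04 1.56901843e+00] [ 0.3063642  -0.15190927 -0.42373673] 0.019291397683007958
[[304, 173, 37, 35, 586], [300, 231, 45, 76, 2770]]
ring fit [0.51135359 0.08500345] enclosing (499.77728271484375, 79.4511947631836) 34.618072509765625 611 rel TCP [-0.00388796 -0.00244727]
w 0.035 46 x 0.0007 0.0045 y 0.0002 -0.0 0.0449
w 0.045 70 x -0.0007 0.0043 y -0.0004 -0.0004 0.055
w 0.055 58 x -0.0002 0.0043 y -0.0005 -0.0004 0.0648
w 0.065 61 x -0.0004 0.0043 y -0.0004 -0.0003 0.075
w 0.075 42 x -0.0005 0.0043 y -0.0004 -0.0001 0.0847
w 0.085 44 x 0.0 0.0044 y -0.0001 -0.0004 0.0948
w 0.095 20 x 0.0004 0.0041 y -0.0004 -0.0001 0.1
s 0.025 23 xmed -0.0074 y -0.0015 zmax 0.0346
s 0.035 22 xmed -0.0065 y -0.0019 zmax 0.0449
s 0.045 19 xmed -0.0068 y -0.002 zmax 0.0546
s 0.055 23 xmed -0.0064 y -0.002 zmax 0.0649
s 0.065 20 xmed -0.0073 y -0.0011 zmax 0.0739
s 0.075 19 xmed -0.0069 y -0.0019 zmax 0.0844
s 0.085 22 xmed -0.0071 y -0.0018 zmax 0.0947
s 0.095 10 xmed -0.0071 y -0.0011 zmax 0.0997
```

```bash
cat > pr.py <<'E'
from h import *
import sys
o,p,d=snap('wrist'); P=np.array(o['tool_pos'])
m=cv2.inRange(cv2.cvtColor(p,cv2.COLOR_RGB2HSV),(3,110,40),(17,255,255)); n,l,s,c=cv2.connectedComponentsWithStats(m)
for i in range(1,n):
    if 250<s[i,4]<1500:
        x,y,w,h=s[i,:4]; g=ray(P,o['ee_rot'],x+w/2-.5,y+h/2-.5,.16); print(s[i],g,'rel',((g-P)*1000).round(2))
# predicted direction bias: rod top seen from same camera
i=[i for i in range(1,n) if 2000<s[i,4]<9000][0]; x,y,w,h=s[i,:4]; g=ray(P,o['ee_rot'],x+w/2-.5,y+h-.5-w/2,P[2]+.041); print('grip top rel',((g-P)*1000).round(2),s[i])
E
python3 pr.py
```

```text
[304 174  37  35 584] [0.51435273 0.08769679 0.16      ] rel [-8.9000e-01 -1.2000e-01 -1.5106e+02]
grip top rel [-0.67  0.5  41.  ] [ 300  231   45   76 2773]
```

Ring and rod axis agree to within about 1 mm. Beginning a slow descent into the guide.

Call:
servo_tool(series="1 0.05 -0.03 0.5 0; 1 0.05 -0.03 1.2 0; 1 0.05 -0.03 2 0; 1 0.05 -0.03 2.7 0; 1 0.05 -0.03 3.2 0; 1 0.05 -0.03 3.6 0; 1 0.05 -0.03 4 0; 1 0.05 -0.03 4.4 0; 1 0.05 -0.03 4.8 0; 1 0.05 -0.03 5.2 0; 1 0.05 -0.03 5.2 0; 1 0.05 -0.03 5.2 0; 1 0.05 -0.03 5.2 0")

```text
time: 19.62
tool_pos: [0.515, 0.089, 0.2592]
ee_rot: [3.141, -0.0, 1.571]
wrist_force: [-0.2, -0.1, -1.2]
width: 0.0199
```

```bash
python3 - <<'E'
from h import *
o,q,e=snap('scene'); a=cv2.resize(q[120:250,290:420],None,fx=3,fy=3,interpolation=3)
o,r,e=snap('side','s9.png'); b=cv2.resize(r[100:260,200:360],(390,390),interpolation=3)
cv2.imwrite('pics/c9.png',np.hstack([a,b])[:,:,::-1]); print(o['tool_pos'],o['wrist_force'],o['wrist_torque'])
E
python3 pr.py; python3 rod.py | head -3
```

```text
[0.51508239 0.08902388 0.2593706 ] [-0.53170586 -0.34641193 -1.39552668] [ 0.00157426 -0.03726937 -0.01815723]
[301 185  44  41 791] [0.51471509 0.08831098 0.16      ] rel [ -0.36  -0.68 -99.41]
grip top rel [-0.7   0.49 41.  ] [ 300  231   45   76 2796]
w 0.035 46 x 0.0003 0.0044 y 0.0003 -0.0002 0.0447
w 0.045 67 x -0.0003 0.0043 y -0.0004 -0.0003 0.0548
w 0.055 60 x 0.0001 0.0041 y -0.0005 -0.0006 0.0649
```

The tip is 20 mm into the guide with no contact force. Continuing towards the die.

Call:
servo_tool(series="1 0 0 0.5 0; 1 0 0 1 0; 1 0 0 1.5 0; 1 0 0 2 0; 1 0 0 2.5 0; 1 0 0 3 0; 1 0 0 3.4 0; 1 0 0 3.8 0; 1 0 0 4.2 0; 1 0 0 4.6 0; 1 0 0 4.6 0; 1 0 0 4.6 0")

```text
time: 20.87
tool_pos: [0.5148, 0.089, 0.2128]
ee_rot: [-3.141, 0.0, 1.571]
wrist_force: [0.2, -0.2, -1.2]
width: 0.0196
```

Call:
servo_tool(series="1 0 0 0.4 0; 1 0 0 0.8 0; 1 0 0 1.2 0; 1 0 0 1.6 0; 1 0 0 2 0; 1 0 0 2.4 0; 1 0 0 2.7 0; 1 0 0 2.85 0; 1 0 0 2.85 0; 1 0 0 2.85 0; 1 0 0 2.85 0")

```text
time: 21.78
tool_pos: [0.5151, 0.089, 0.1848]
ee_rot: [3.141, -0.0, 1.571]
wrist_force: [-0.9, 0.8, -0.5]
width: 0.0198
```

```bash
python3 - <<'E'
from h import *
o,q,e=snap('wrist','w10.png'); a=cv2.resize(q[100:400,170:470],(400,400),interpolation=3)
o,r,e=snap('side','s10.png'); b=cv2.resize(r[110:270,200:360],(400,400),interpolation=3)
cv2.imwrite('pics/c10.png',np.hstack([a,b])[:,:,::-1]); print(o['tool_pos'],o['wrist_force'],o['wrist_torque'])
W=world('side',e); m=(e>0)&(np.hypot(W[...,0]-.5145,W[...,1]-.088)<.03)&(W[...,2]>.155)&(W[...,2]<.2)
for a in np.arange(.156,.2,.002):
    k=W[m&(W[...,2]>=a)&(W[...,2]<a+.002)]; print(a.round(3),len(k),(np.ptp(k[:,0])*1000).round(1) if len(k) else 0,end=' | ')
E
python3 pr.py
```

```text
[0.51512226 0.0889915  0.18485466] [-0.02138991  0.2717266  -0.64384516] [ 0.00416385 -0.01353447  0.00146775]
0.156 7 20.6 | 0.158 36 57.4 | 0.16 136 58.1 | 0.162 34 46.3 | 0.164 1 0.0 | 0.166 3 7.1 | 0.168 0 0 | 0.17 1 0.0 | 0.172 8 21.6 | 0.174 7 18.4 | 0.176 19 24.0 | 0.178 7 20.8 | 0.18 6 16.1 | 0.182 6 14.4 | 0.184 7 21.2 | 0.186 8 23.4 | 0.188 8 30.3 | 0.19 11 37.2 | 0.192 13 36.6 | 0.194 16 39.5 | 0.196 11 39.2 | 0.198 16 41.3 | 0.2 0 0 | [294 209  58  25 715] [0.5146785  0.09751088 0.16      ] rel [ -0.43   8.5  -24.83]
grip top rel [-0.69  0.49 41.  ] [ 300  231   45   76 2795]
```

View pics/c10.png

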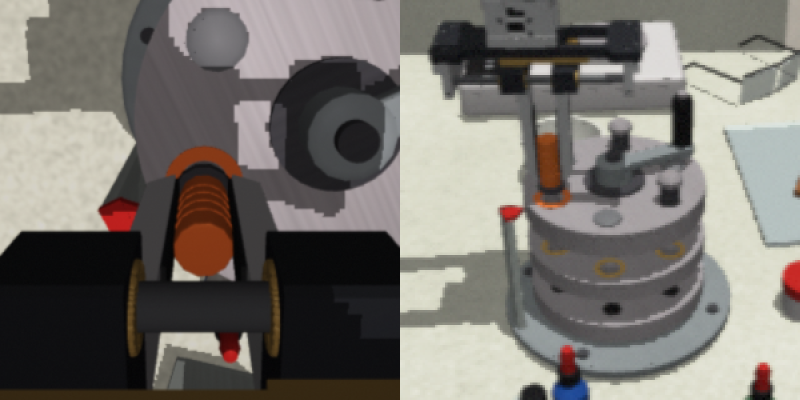

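The picture shows the rod upright in the orange-ringed bore. The collar is about 11 mm above the flange, the station is at the pointer, and contact forces are under 1 N. Handing in.

```bash
python3 -c "
from bench import robot; print(robot.close_job()); print(robot.get_obs()['time'])"
```

```text
the job is handed in; nothing more can be done
None
the job is handed in; nothing more can be done
```

I turned the turret and threaded the rod through both bores, then handed the job in at about 22 s. No verdict was reported.

**Turret:** I turned it clockwise by the crank from about −0.37 rad, past the pointer once, through a full turn and back to the pointer. The wrist camera then put the station about 0.6° (0.01 rad) past the pointer. I didn't measure the angle again after inserting the rod, but the last picture shows the station still at the pointer.

**Rod:** I took it from the rack and lowered it through the guide and the die with no contact force felt. I was still holding it upright when I handed in, and the last checks showed:
- **Collar:** about 11 mm above the flange.
- **Tip:** about 66 mm above the bench, roughly 16 mm below the die.
- **Wrist force:** under 1.5 N where I read it during the descent and at the end.

**Disagreements:** The wrist and side cameras differed by 1 to 2 mm on where the rod sat in the gripper. Depth also put the tip about 4 mm higher than the rack geometry does, so I used the rack geometry.

**Other items:** I saw no contact with the other tools, bottles, pot or mortar, but I didn't measure their positions again at the end.

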